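# Release the specimen press: free and lift the pawl, wind the ram back up

### The arm

A 6-joint arm with a two-finger parallel gripper is mounted at the origin on the work surface. World frame = base frame: x ahead of the robot, y to its left, z up, the work surface at z = 0. Lengths are in mm, angles in rad, forces in N, time in s.
With the tool pointing down it reaches from about 350 to 975 mm from the base axis. Payload 7.1 kg.
Tool frame: the origin (TCP) lies midway between the tips of the shut fingers; the grasp point (between the pads) lies 19 mm behind it (ctrl.grasp_offset is the distance from the TCP to the grasp point, in mm); z points along the fingers, y is the line along which they close (so a half turn about z gives the same grasp; the last joint's range is limited). The gripper opens to 88 mm and grips with 3 to 60 N. Pads are 20 mm wide; open, the fingers measure 115 mm over their backs; the gripper's body (75 mm by 178 mm) begins 61 mm behind the grasp point.
Start: joints at [1.127, 0.423, 1.63, -0, 1.089, -0.019], TCP at [257.554, 569.448, 222.675] pointing down, gripper open.
Joint ranges: [-3, 3], [-0.9, 2.11], [0.09, 2.58], [-1.31, 4.45], [0.11, 2.69], [-2.54, 2.54]. Speed limits (rad/s): [2.39, 2.39, 3.01, 3.14, 3.14, 3.14].

### API

Orientations are given as a rotation vector (axis times angle).
In Python, from workcell import ctrl gives the robot as it stands. The module is installed in compiled form; this text tells all that it offers.
- The arm moves only by the tool servo_tool, never from a script. Its argument "rows" is a list of rows, each a list of 7 numbers: the turn, a rotation vector about the tool's x, y, z as a fraction of full scale, then the shift along the tool's x, y, z as a fraction of full scale, then the finger opening in mm, from 0 to 87.8. A call has 1 to 10 rows; each row is the pose to reach, as a shift and turn from the pose commanded when the call began, along the tool's axes at that moment; what a row does not reach only later rows make up. Full scale, the value 1, is 20 cm for a shift and 1.5 rad for a turn. A row lasts 1/8 s, in which the tool goes at most 62.5 mm and 10.7 degrees, less where a joint would pass 70% of its speed; a pose out of reach is approached as far as the arm can. A call with a number of a shift or a turn outside -1 to 1 is refused whole. A call with a gripper value outside its range is refused whole. The fingers move at their own pace and stop on an object; the grip force is fixed at half the most. Time passes only in rows, so rows that repeat a pose let the fingers close. It gives the time, the measured TCP pose, the force, the opening and the grip force at its end, in the units of the state.
- ctrl.get_obs(): the state, without advancing time (a new reading comes with each control period).
- ctrl.get_image(name): name is "side" or "top"; returns (picture, depth): 400x640x3 uint8, red, green, blue; 400x640 float32, mm along the optical axis (not along the pixel's ray), 0 where there is no reading.
- ctrl.camera_info(name): a dict with "intrinsics" (3x3 intrinsics, pixels), "k1" (the pictures are not rectified: a ray, as slopes to the right and down, at radius r is drawn at 1 + k1 r^2 times it, then the intrinsics apply), "R" (3x3) and "t" (3): a world point X has camera coordinates R X + t. Camera axes: x right, y down, z forward; pixel columns grow to the right and rows downward; lengths in mm; the calibration is good to about 2 mm. A picture is of the moment at which its call begins. camera_info takes no time and is no camera call.
- ctrl.close_job(): hands the job in; it is judged then, once.
The state is a dict: "t": time; "qpos": joint angles; "qvel": joint speeds; "joint_torque": joint torques, N m; "ee_pos": TCP position; "orientation": TCP orientation; "ft_force": force on the tool from outside, world axes, zero at the start; "moment": the same for the moment, N m; "width": finger opening in mm; "grasp_force": force on a finger pad.
Only numpy, scipy, OpenCV 4.12 (cv2) and the standard library are available. Lean on these libraries where they do the work, as an engineer would, in place of code of your own. Each camera call takes 0.05 s, during which the arm holds its last target. There are 200 camera calls.

### The job

The adhesive under the mount in the bench press has set, so release the press. The pawl is hooked under a ratchet tooth: first push the crank handle down just enough to free it, well short of the next tooth or the mount will crack, then throw the pawl over onto its rest, wind the crank back gently until the collar on the ram is felt to bear on the underside of the head, and drop the pawl back onto the ratchet wheel. Do not force pawl, ratchet wheel or collar, and leave the mount and the other things on the bench where they are.

Things in the scene. Friction and masses are not known exactly. Their poses are not given: they have to be found in the camera images.
- press: white bench press (rack and pinion, like an arbor press), bolted down; base 250 x 140 x 28 mm, column at the back, head 148 x 64 mm between 150 and 255 mm above the bench. Origin at bench level straight under the pinion shaft, which is 195 mm up; x points from the front (ram) to the back (column), y along the shaft, away from the crank handle, z up
- ram_top (a point): top of the square steel ram (22 mm), which stands 29 mm in front of the shaft and sticks out above the head: 285 mm above the bench at the start, up to 335 mm when wound up; the crank moves it 18 mm per rad
- crank (a joint): crank, shaft and ratchet wheel, turning about the press's y axis, rad. 0 at the start: crank arm level to the front. Negative = handle pushed down, ram down, harder on the mount; the next tooth would click in at -0.39. Positive = winding back: handle up, over the top and on to the back, ram up; the collar meets the head at about 1.6 to 2.7, differing each run
- handle (a point): middle of the crank handle, a black round bar (22 mm thick, 80 mm long, along the press's y, spinning freely on its pin), 70 mm from the shaft axis; press frame (-70, -115, 195) mm at the start. Crank arm on its inner side, y = -62 to -72 mm; outer end free. Turning either way takes some 6 to 11 N here (stiff slideway), and it stays where it is left
- wheel_centre (a point): centre of the ratchet wheel on the shaft axis, press frame (0, -50, 195) mm. The wheel stands upright in the press's x-z plane, 12 mm thick (y = -44 to -56 mm), 52 mm radius over its 16 hooked teeth, which are 8 mm deep
- ratchet: the dark steel ratchet wheel, fixed to the crank's shaft; origin on the shaft axis at y = 0 of the press
- pawl_hinge (a joint): pawl angle about its pivot (press y axis), rad. 0 = nose down between two teeth on top of the wheel, up to 0.12 = lying on a tooth; grows as the nose is lifted and swung over to the back. Past about 1.4 it sinks (greased pivot, about 1 s) by its weight onto a rest pin at 1.85 and stays; below 1.2 it falls back onto the wheel
- pawl: the pawl, a steel bar 64 mm from pivot to hooked nose, pointing to the front when engaged, 12 mm wide, in the plane of the wheel, about 0.1 kg; origin on the pivot axis at y = 0 of the press. At the start its nose is hooked under a tooth and will not lift; it is free when the crank has been pushed down by 0.09 to 0.2 rad
- pawl_pivot (a point): pivot axis of the pawl, in the plane of the pawl, press frame (62, -50, 251) mm
- pawl_ball (a point): centre of the steel ball, 18 mm across, to lift the pawl by, on a rod 8 mm thick and 34 mm long that stands up from the pawl. Engaged: 45 mm in front of the pivot and 43 mm above it (294 mm above the bench), so it swings on a 62 mm radius. On its rest: 54 mm behind the pivot and 31 mm above it
- collar: dark steel stop collar clamped on the ram below the head, 44 x 44 x 14 mm, its height on the ram differs each run; origin at its underside
- collar_top (a point): centre of the collar's upper face
- head_underside (a point): the point of the head's underside above collar_top, 150 mm above the bench; the two meet when the ram is fully up, a hard stop: 4 to 10 N more at the handle than turning takes is a firm bearing (each newton there gives 4 N on the collar), 18 N is too much
- foot: round pressure foot (32 mm across, 10 mm thick) on a spring under the ram, now pressing on the mount with about 17 N, 4 N more for each 0.1 rad of crank pushed down; origin at its underside
- mount: grey resin mount (30 mm across, 16 mm high) on a glass slide in an aluminium slide carrier (36 x 80 x 6 mm), loose on the bed of the press under the foot; origin at its underside
- joystick_box: white stage controller, 130 x 160 x 35 mm with a black joystick up to 117 mm high, bystander; origin at its underside
- oil_bottle: small amber bottle, 32 mm across, 70 mm high, bystander; origin at its underside
- slide_box: grey box for slides, 98 x 83 x 33 mm, bystander; origin at its underside
- mouse: black computer mouse, 105 x 60 x 31 mm, bystander; origin at its underside

How it is judged (in metres and radians):
On the way, in this order (a step that is already met when the one before it is completed fails the run):
1. the pawl is thrown over onto its rest while the press is still down (value of joint pawl_hinge above 1.6 rad and value of joint crank below 0.2 rad), for 0.2 s.
2. the crank is wound back until the collar bears on the head (over 6 N, some 2 N more at the handle than turning takes), pawl still off (contact force between collar and press above 6 N and value of joint pawl_hinge above 1.2 rad), for 0.1 s.
At the end, for the whole second after the job is handed in: The collar is within 2.5 mm of the underside of the head, the pawl lies back on the ratchet wheel (below 0.17 rad), wheel and pawl are still, the mount is within 8 mm and the other things within 20 mm of where they were (distance between collar_top and head_underside below 0.0025 m and value of joint pawl_hinge below 0.17 rad and angular speed of each of ratchet, pawl below 0.05 rad/s and distance of mount from where it was at the start of the episode below 0.008 m and distance of each of joystick_box, oil_bottle, slide_box, mouse from where it was at the start of the episode below 0.02 m); the robot touches nothing.
It fails at once if pawl and ratchet wheel forced against each other while the press is down (over 10 N): the pawl pulled out under load, or the wheel turned back against it (contact force between pawl and ratchet above 10 N and value of joint crank below 0.25 rad).
It fails at once if the mount pressed harder than it stands (foot on mount over 28 N, about 0.27 rad of crank) (contact force between foot and mount above 28 N).
It fails at once if the collar rammed against the head (over 70 N, some 18 N more at the handle than turning takes) (contact force between collar and press above 70 N).
It fails at once if the mount shoved more than 8 mm (distance of mount from where it was at the start of the episode above 0.008 m).
It fails at once if a bystander (controller, bottle, slide box or mouse) moved by more than 20 mm (distance of any of joystick_box, oil_bottle, slide_box, mouse from where it was at the start of the episode above 0.02 m).
It also fails if it takes over 72 s, if anything falls off the work surface, if the arm or the gripper's body presses on something with over 40 N, if the wrist force passes 120 N, or if a joint passes its speed limit or range.

## Working session

There is one attempt and no reset: what is moved stays moved. The work goes in short steps, Python scripts to look and compute and a tool call to move; the robot and the scene stay as the last step left them, time stands still between calls to the robot, and variables do not carry over. Pictures are saved under pics/ and viewed, at most 10 in all, crops included, and the job is handed in when it is done.

Besides the shell and the picture viewer there is one more tool, called after "Emit:" as a command line: name --pt "numbers of a row" for each row, then --argument value for the rest. servo_tool: Moves the arm, as the interface text tells. Its arguments: {"type":"object","properties":{"rows":{"type":"array","items":{"type":"array","items":{"type":"number"}}}},"required":["rows"]}

```bash
mkdir -p pics
python3 - <<'E'
from workcell import ctrl
import cv2,numpy as np
o=ctrl.get_obs();print(o)
for n in("side","top"):
    im,d=ctrl.get_image(n);cv2.imwrite(f"pics/{n}0.png",im[:,:,::-1]);np.savez(f"{n}0.npz",im=im,d=d)
    print(n,ctrl.camera_info(n))
print(ctrl.grasp_offset)
E
```

```text
{'t': 0.0, 'qpos': array([ 1.12701152e+00,  4.23828881e-01,  1.63066951e+00, -1.57742512e-05,
        1.08857980e+00, -1.89939090e-02]), 'qvel': array([-0.00242007,  0.00089593,  0.00028348,  0.00029303, -0.00160935,
        0.00139197]), 'joint_torque': array([-2.61454588e-03, -5.44619179e+01, -2.73656327e+01,  6.42490550e-02,
        2.29261431e-02, -1.26128107e-04]), 'ee_pos': array([257.32657379, 568.97570239, 221.91720642]), 'orientation': array([-6.62174031e-01, -3.07067904e+00,  2.27608340e-03]), 'ft_force': array([ 0.55338372, -0.11018737, -0.38141609]), 'moment': array([0.01314913, 0.03292514, 0.01446695]), 'grasp_force': 0.0, 'width': 87.89884764713045}
side {'intrinsics': array([[365.95161434,   0.        , 319.72042552],
       [  0.        , 365.95161434, 202.12009644],
       [  0.        ,   0.        ,   1.        ]]), 'k1': -0.07028509267461049, 'R': array([[ 0.81740035, -0.57606895,  0.0011104 ],
       [-0.41551925, -0.59092476, -0.69148513],
       [ 0.39899927,  0.56475879, -0.72238984]]), 't': array([-415.85369642,  333.08737385,  815.24597383])}
top {'intrinsics': array([[427.3552003 ,   0.        , 328.7153935 ],
       [  0.        , 427.3552003 , 190.36073247],
       [  0.        ,   0.        ,   1.        ]]), 'k1': -0.09617366882743822, 'R': array([[-0.01306523, -0.99980739,  0.01464492],
       [-0.99187911,  0.01110578, -0.12669845],
       [ 0.1265114 , -0.01618134, -0.99183317]]), 't': array([ -20.72246331,  535.37900239, 1153.26088352])}
18.700000000000003
```

View pics/side0.png

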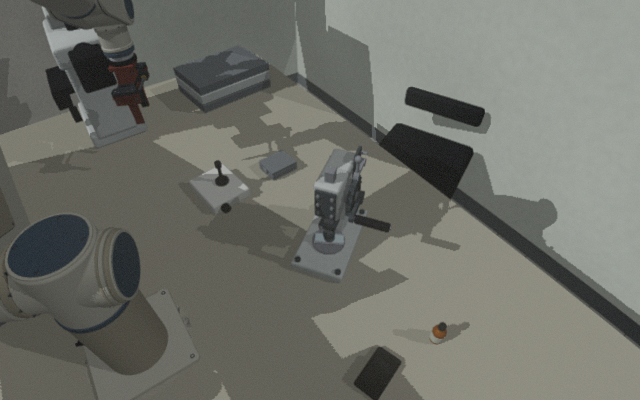

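View pics/top0.png

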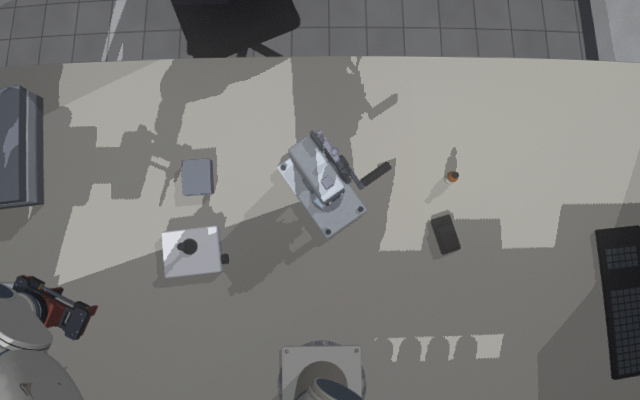

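The press stands at about (322,187) in the top view. Its front faces the robot, slightly to the right, and the handle runs from (360,186) to (390,166). Next I'll enlarge crops and write the pixel helpers.

```bash
cat > h.py <<'E'
import numpy as np,cv2
from workcell import ctrl
from scipy.spatial.transform import Rotation as R
def rays(n,uv):
    c=ctrl.camera_info(n);K=c["intrinsics"]
    uv=np.atleast_2d(np.float64(uv))
    p=cv2.undistortPoints(uv[:,None],K,np.array([c["k1"],0,0,0,0.]))[:,0]
    return c["R"],c["t"],np.c_[p,np.ones(len(p))]
def on_z(n,uv,z):
    r,t,d=rays(n,uv);o=-r.T@t;w=d@r
    return o+w*((z-o[2])/w[:,2])[:,None]
def on_d(n,uv,dep):
    r,t,d=rays(n,uv);return (d*np.atleast_1d(dep)[:,None]-t)@r
def proj(n,X):
    c=ctrl.camera_info(n);K=c["intrinsics"]
    p=np.atleast_2d(X)@c["R"].T+c["t"]
    return cv2.projectPoints(p,np.zeros(3),np.zeros(3),K,np.array([c["k1"],0,0,0,0.]))[0][:,0]
E
python3 - <<'E'
from h import *
a=np.load("top0.npz");b=np.load("side0.npz")
A=cv2.resize(a["im"][120:250,260:420],None,fx=4.5,fy=4.5,interpolation=cv2.INTER_CUBIC)
B=cv2.resize(b["im"][135:290,280:400],None,fx=3.8,fy=3.8,interpolation=cv2.INTER_CUBIC)
cv2.imwrite("pics/topc.png",A[:,:,::-1]);cv2.imwrite("pics/sidec.png",B[:,:,::-1])
# point cloud of press region by top depth
v,u=np.mgrid[120:250,260:420];P=on_d("top",np.c_[u.ravel(),v.ravel()],a["d"][120:250,260:420].ravel())
for lo,hi in((15,36),(180,225),(245,262),(275,320)):
    m=(P[:,2]>lo)&(P[:,2]<hi);q=P[m];print(lo,hi,m.sum(),q.mean(0).round(1),q.min(0).round(),q.max(0).round())
    if m.sum()>20: print(cv2.minAreaRect(q[:,:2].astype(np.float32)))
im=a["im"].astype(int)[120:250,260:420].reshape(-1,3)
m=(im.max(1)<45)&(P[:,2]>175)&(P[:,2]<225);q=P[m];print("handle",m.sum(),q.mean(0),cv2.minAreaRect(q[:,:2].astype(np.float32)),cv2.fitLine(q[:,:2].astype(np.float32),cv2.DIST_HUBER,0,.01,.01).ravel())
E
```

```text
15 36 2243 [502.1 -12.1  27.7] [ 404. -131.   16.] [649. 118.  36.]
((542.8501586914062, -6.01300048828125), (250.4645538330078, 140.0425567626953), 34.32280731201172)
180 225 823 [551.  -76.  204.7] [ 481. -174.  180.] [616.  68. 225.]
((575.4031372070312, -57.778961181640625), (144.2576141357422, 210.83863830566406), 25.42890167236328)
245 262 1833 [564.4   4.1 253.9] [481. -57. 245.] [637.  69. 262.]
((564.1797485351562, -6.119850158691406), (153.68557739257812, 88.5945053100586), 33.73506164550781)
275 320 214 [564.4 -17.2 285.9] [509. -42. 275.] [639.  17. 304.]
((578.339111328125, -20.080059051513672), (135.11972045898438, 49.228206634521484), 12.025969505310059)<stdin>:12: RuntimeWarning: Mean of empty slice.
  ret = um.true_divide(
Traceback (most recent call last):
cv2.error: OpenCV(4.12.0) /io/opencv/modules/imgproc/src/linefit.cpp:50: error: (-215:Assertion failed) count > 0 in function 'fitLine2D_wods'
```

View pics/topc.png

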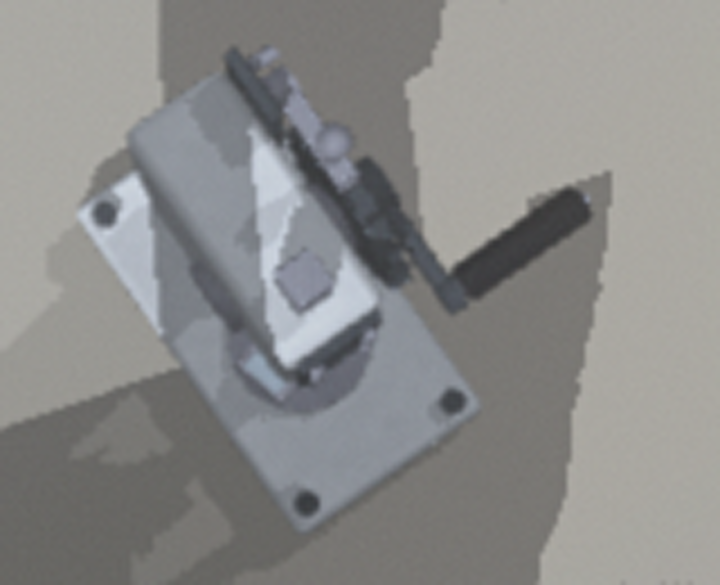

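View pics/sidec.png

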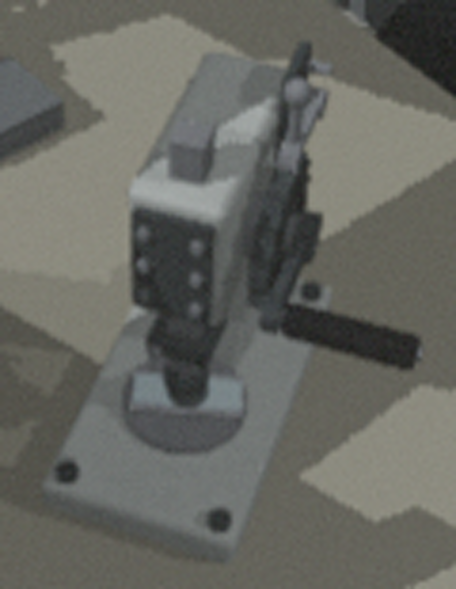

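The top crop shows the ball at (334,151), the ram top at (328,182) and the handle axis from (363,183) to (389,165). The side crop confirms the pawl on the wheel and the handle level to the front. Now I'll fit the press frame.

Run:
```python
from h import *
uv=lambda x,y:(260+x/4.5-.4,120+y/4.5-.4)
W={}
pts=[("ball",uv(334,140),294,(17,-50)),("ram",uv(304,280),285,(-29,0)),("hin",uv(465,285),200,(-70,-73)),("hout",uv(580,203),200,(-70,-155))]
src=[];dst=[]
for n,p,z,f in pts:
    X=on_z("top",p,z)[0];print(n,X.round(1));src.append(f);dst.append(X[:2])
src=np.array(src,float);dst=np.array(dst)
for ang in (None,34.3):
    s=src-src.mean(0);d=dst-dst.mean(0)
    y=np.arctan2((s[:,0]*d[:,1]-s[:,1]*d[:,0]).sum(),(s*d).sum()) if ang is None else np.radians(ang)
    M=np.array([[np.cos(y),-np.sin(y)],[np.sin(y),np.cos(y)]]);o=dst.mean(0)-M@src.mean(0)
    print(np.degrees(y),o,(dst-(src@M.T+o)).round(1).tolist())
# side view check
sv=lambda x,y:(280+x/3.8-.4,135+y/3.8-.4)
o3=np.r_[o,0];M3=np.eye(3);M3[:2,:2]=M
for n,p,f in(("ball",sv(299,90),(17,-50,294)),("hin",sv(285,317),(-70,-73,195)),("hout",sv(415,352),(-70,-155,195)),("ramtop",sv(193,137),(-29,0,285))):
    X=o3+M3@np.array(f,float);print(n,X.round(1),np.round(p,1),proj("side",X).round(1),proj("top",X).round(1))
```

```text
ball [589.5 -35.3 294. ]
ram [522. -20. 285.]
hin [ 531.  -106.8  200. ]
hout [ 574.8 -169.8  200. ]
34.38102760668082 [546.43913451  -4.14216368] [[0.8, 0.5], [-0.5, 0.6], [1.1, -2.9], [-1.4, 1.8]]
34.3 [546.55060489  -4.13109184] [[0.7, 0.5], [-0.6, 0.5], [1.1, -2.9], [-1.3, 1.8]]
ball [588.8 -35.9 294. ] [358.3 158.3] [[358.3 160.3]] [[334.1 151. ]]
hin [ 529.9 -103.9  195. ] [354.6 218. ] [[353.9 219.6]] [[361.5 183.7]]
hout [ 576.1 -171.6  195. ] [388.8 227.2] [[389.4 229.4]] [[388.9 164.6]]
ramtop [522.6 -20.5 285. ] [330.4 170.7] [[330.3 170.8]] [[327.4 181.6]]
```

```bash
cat >> h.py <<'E'
YAW=np.radians(34.35);O=np.array([546.5,-4.1,0]);M=R.from_euler("z",YAW).as_matrix()
def w(p): return O+M@np.array(p,float)
def pf(X): return M.T@(np.array(X)-O)
# goal tool: z down, tool y along +-press x
def goal(s): 
    y=s*M[:,0];z=np.array([0,0,-1.]);return np.c_[np.cross(y,z),y,z]
def plan(p,s=1):
    o=ctrl.get_obs();T=R.from_rotvec(o["orientation"]);
    turn=(T.inv()*R.from_matrix(goal(s))).as_rotvec()/1.5
    sh=T.inv().apply(w(p)-o["ee_pos"])/200
    print("turn",turn.round(3),"shift",sh.round(4))
def st():
    o=ctrl.get_obs();print("t",round(o["t"],2),"press",pf(o["ee_pos"]).round(1),"F_press",(M.T@o["ft_force"]).round(2),"w",round(o["width"],1),"q",o["qpos"].round(2))
E
python3 - <<'E'
from h import *
st();print(R.from_rotvec(ctrl.get_obs()["orientation"]).as_matrix().round(3))
print(w((-70,-125,260)),w((17,-50,340)));plan((-70,-125,330),1);plan((-70,-125,330),-1)
a=np.load("side0.npz")
# collar: project expected features, head underside & collar guess heights in side view
for z in (150,121,111,101,95,85): print(z,proj("side",[w((-51,s*22,z)) for s in(-1,0,1)]).round(1).tolist())
B=cv2.resize(a["im"][185:255,300:360],None,fx=10,fy=8,interpolation=cv2.INTER_CUBIC)
B=cv2.convertScaleAbs(B,alpha=1.8);cv2.imwrite("pics/col.png",B[:,:,::-1])
E
```

```text
t 0.1 press [ 84.6 636.3 222. ] F_press [-0.95 -0.05 -0.74] w 87.8 q [ 1.13  0.42  1.63 -0.    1.09 -0.02]
[[-0.911  0.412 -0.001]
 [ 0.412  0.911 -0.001]
 [ 0.    -0.001 -1.   ]]
[ 559.23840788 -146.79804822  260.        ] [588.74764263 -35.78811594 340.        ]
turn [-0.001  0.     0.364] shift [-2.8502 -2.6395 -0.5364]
turn [-0.00e+00 -1.00e-03 -1.73e+00] shift [-2.8502 -2.6395 -0.5364]
150 [[334.7, 220.6], [326.1, 218.2], [317.6, 215.9]]
121 [[334.3, 228.3], [326.0, 225.9], [317.7, 223.6]]
111 [[334.2, 230.9], [325.9, 228.5], [317.7, 226.1]]
101 [[334.1, 233.4], [325.8, 231.0], [317.7, 228.7]]
95 [[334.0, 234.9], [325.8, 232.5], [317.7, 230.2]]
85 [[333.9, 237.4], [325.8, 235.0], [317.7, 232.6]]
```

View pics/col.png

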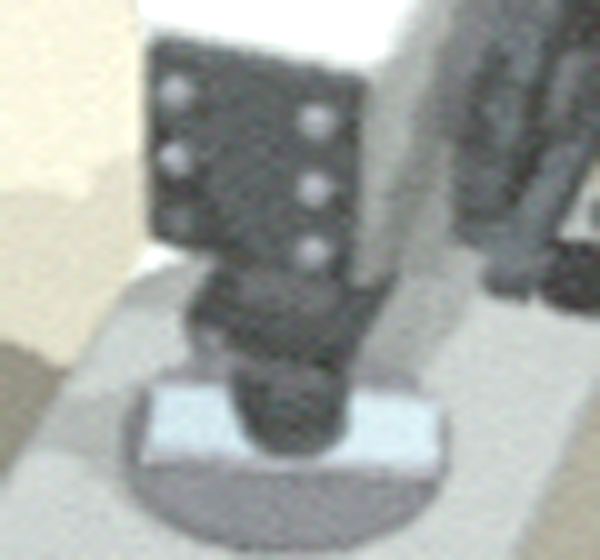

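Seen in the crop: the collar sits close under the head, with its front lower edge at about (320,228) to (333,230) in the side view. That gives a gap of about 28-30 mm, so the stop should be near 1.6-1.8 rad. Moving over now.

Emit:
servo_tool --pt "0 0 0.1 -0.2 -0.2 -0.3 80" --pt "0 0 0.2 -0.4 -0.4 -0.54 50" --pt "0 0 0.3 -0.65 -0.6 -0.54 0" --pt "0 0 0.364 -0.9 -0.85 -0.54 0" --pt "0 0 0.364 -1 -1 -0.54 0" --pt "0 0 0.364 -1 -1 -0.54 0" --pt "0 0 0.364 -1 -1 -0.54 0"

```text
t: 0.98
ee_pos: [357.5, 304.7, 330.8]
orientation: [-1.468, -2.777, -0.001]
ft_force: [-0.2, 0.8, 0.3]
width: 23.4
grasp_force: 0.0
```

```bash
python3 -c "
from h import *
st();plan((-70,-125,320),1)"
```

```text
t 0.97 press [ 18.2 361.5 330.8] F_press [0.31 0.76 0.25] w 23.4 q [0.68 0.07 1.84 0.   1.23 0.08]
turn [ 0.    -0.    -0.001] shift [-2.4332 -0.4385  0.0527]
```

Emit:
servo_tool --pt "0 0 0 -0.3 -0.05 0 0" --pt "0 0 0 -0.6 -0.1 0 0" --pt "0 0 0 -0.9 -0.15 0 0" --pt "0 0 0 -1 -0.2 0 0"

```text
t: 1.48
ee_pos: [438.6, 116.4, 330.4]
orientation: [-1.467, -2.778, 0.0]
ft_force: [0.3, 0.8, 1.2]
width: 0.1
grasp_force: 0.0
```

Emit:
servo_tool --pt "0 0 0 -0.3 -0.05 0 0" --pt "0 0 0 -0.6 -0.1 0 0" --pt "0 0 0 -0.9 -0.15 0 0" --pt "0 0 0 -1 -0.2 0 0"

```text
t: 1.98
ee_pos: [519.3, -71.7, 330.0]
orientation: [-1.466, -2.778, 0.0]
ft_force: [0.8, 0.0, 0.0]
width: 0.3
grasp_force: 0.0
```

```bash
python3 -c "
from h import *
st();plan((-70,-120,212),1)"
```

```text
t 1.98 press [-60.6 -40.4 330. ] F_press [ 0.64 -0.4   0.05] w 0.3 q [-0.16  0.16  1.74  0.    1.25 -0.76]
turn [-0. -0.  0.] shift [-0.3979 -0.0469  0.5901]
```

Emit:
servo_tool --pt "0 0 0 -0.25 -0.04 0 0" --pt "0 0 0 -0.4 -0.048 0.1 0" --pt "0 0 0 -0.4 -0.048 0.35 0" --pt "0 0 0 -0.4 -0.048 0.52 0" --pt "0 0 0 -0.4 -0.048 0.57 0" --pt "0 0 0 -0.4 -0.048 0.57 0" --pt "0 0 0 -0.4 -0.048 0.57 0"

```text
t: 2.85
ee_pos: [555.7, -141.7, 218.2]
orientation: [1.464, 2.777, 0.001]
ft_force: [-0.2, -0.9, 0.2]
width: 0.4
grasp_force: 0.0
```

```bash
python3 -c "
from h import *
st();plan((-70,-120,206),1)"
```

```text
t 2.85 press [ -70.1 -118.8  218.2] F_press [-0.7  -0.6   0.17] w 0.4 q [-0.27  0.35  1.75  0.    1.04 -0.87]
turn [0.001 0.001 0.001] shift [-0.0057  0.0002  0.0608]
```

Emit:
servo_tool --pt "0 0 0 0 0 0.03 0" --pt "0 0 0 0 0 0.045 0" --pt "0 0 0 0 0 0.05 0" --pt "0 0 0 0 0 0.05 0"

```text
t: 3.35
ee_pos: [554.4, -142.0, 206.7]
orientation: [-1.466, -2.779, 0.0]
ft_force: [0.2, -0.4, 0.2]
width: 0.2
grasp_force: 0.0
```

Emit:
servo_tool --pt "0 0 0 0 0 0.01 0" --pt "0 0 0 0 0 0.01 0" --pt "0 0 0 0 0 0.01 0"

```text
t: 3.72
ee_pos: [554.7, -142.1, 205.4]
orientation: [1.465, 2.778, 0.0]
ft_force: [-2.7, 0.4, 5.1]
width: 0.6
grasp_force: 2.7
```

Emit:
servo_tool --pt "0 0 0 0 0 0.01 0" --pt "0 0 0 0 0 0.01 0" --pt "0 0 0 0 0 0.01 0"

```text
t: 4.1
ee_pos: [554.8, -142.1, 203.7]
orientation: [1.465, 2.778, 0.0]
ft_force: [-3.1, 0.5, 7.1]
width: 0.2
grasp_force: 3.7
```

Emit:
servo_tool --pt "0 0 0 0 0 0.01 0" --pt "0 0 0 0 0 0.02 0" --pt "0 0 0 0 0 0.03 0" --pt "0 0 0 0 0 0.04 0" --pt "0 0 0 0 0 0.045 0" --pt "0 0 0 0 0 0.045 0" --pt "0 0 0 0 0 0.045 0"

```text
t: 4.97
ee_pos: [555.1, -141.9, 195.1]
orientation: [1.465, 2.777, 0.001]
ft_force: [-2.1, 1.6, 9.5]
width: 0.6
grasp_force: 5.0
```

```bash
python3 -c "
from h import *
st()"
```

```text
t 4.97 press [ -70.7 -118.6  195.1] F_press [-0.8   2.5   9.49] w 0.6 q [-0.27  0.38  1.77  0.    0.99 -0.87]
```

Emit:
servo_tool --pt "0 0 0 0 0 0.008 0" --pt "0 0 0 0 0 0.016 0" --pt "0 0 0 0 0 0.018 0" --pt "0 0 0 0 0 0.018 0" --pt "0 0 0 0 0 0.018 0"

```text
t: 5.6
ee_pos: [555.2, -141.8, 191.7]
orientation: [1.465, 2.777, 0.002]
ft_force: [-1.8, 2.4, 10.8]
width: 0.3
grasp_force: 5.6
```

```bash
python3 -c "
from h import *
st();plan((-70,-120,320))"
```

```text
t 5.6 press [ -70.5 -118.6  191.7] F_press [-0.11  3.03 10.78] w 0.3 q [-0.27  0.38  1.77  0.    0.98 -0.87]
turn [0.001 0.001 0.   ] shift [-0.0075  0.0037 -0.6416]
```

Emit:
servo_tool --pt "0 0 0 0 0 0.003 0" --pt "0 0 0 0 0 0.003 0" --pt "0 0 0 0 0 -0.2 0" --pt "0 0 0 0 0 -0.45 20" --pt "0 0 0 0 0 -0.69 46" --pt "0 0 0 0.1 0 -0.69 46" --pt "0 0 0 0.2 0 -0.69 46"

```text
t: 6.48
ee_pos: [530.7, -108.1, 327.3]
orientation: [-1.466, -2.777, 0.0]
ft_force: [0.3, -1.1, 0.5]
width: 37.1
grasp_force: 0.0
```

Run:
```python
from h import *
st();plan((17,-50,322))
im,d=ctrl.get_image("side");cv2.imwrite("pics/s1.png",cv2.resize(im[130:260,290:410],None,fx=4.5,fy=4.5,interpolation=cv2.INTER_CUBIC)[:,:,::-1])
for a in(0,-.21,-.25): print(a,proj("side",[w((-70*np.cos(a),y,195+70*np.sin(a))) for y in(-75,-155)]).round(1).tolist())
```

```text
t 6.47 press [-71.7 -76.9 327.3] F_press [-0.34 -1.05  0.55] w 37.1 q [-0.22  0.19  1.7   0.    1.25 -0.82]
turn [-0.    -0.001  0.   ] shift [0.1344 0.4437 0.0264]
0 [[354.8, 219.8], [389.4, 229.3]]
-0.21 [[354.5, 223.5], [388.6, 233.0]]
-0.25 [[354.5, 224.1], [388.5, 233.5]]
```

View pics/s1.png

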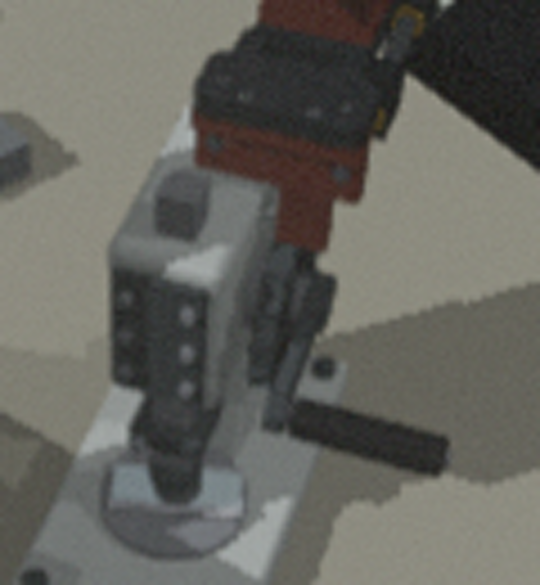

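The picture shows the handle's outer end at (388,231). That is about 4 px lower than before, matching about -0.21 rad, so it stayed. Now I'll cage the ball.

Emit:
servo_tool --pt "0 0 0 0 0.2 0.0 46" --pt "0 0 0 0.06 0.4 0 46" --pt "0 0 0 0.134 0.444 0.026 46" --pt "0 0 0 0.134 0.444 0.026 46" --pt "0 0 0 0.134 0.444 0.026 46"

```text
t: 7.15
ee_pos: [589.0, -37.2, 322.4]
orientation: [-1.465, -2.778, 0.001]
ft_force: [-0.2, 0.7, 0.3]
width: 45.9
grasp_force: 0.0
```

Run:
```python
from h import *
st();plan((17,-50,289))
```

```text
t 7.15 press [ 16.4 -51.3 322.4] F_press [0.25 0.69 0.33] w 45.9 q [-0.08  0.27  1.61 -0.    1.26 -0.68]
turn [-0.001 -0.     0.   ] shift [0.0064 0.0032 0.1671]
```

Emit:
servo_tool --pt "0 0 0 0.006 0.003 0.1 46" --pt "0 0 0 0.006 0.003 0.165 40" --pt "0 0 0 0.006 0.003 0.165 30" --pt "0 0 0 0.006 0.003 0.165 30" --pt "0 0 0 0.006 0.003 0.165 30"

```text
t: 7.78
ee_pos: [590.2, -35.5, 290.6]
orientation: [1.465, 2.778, 0.001]
ft_force: [-0.5, 0.1, 0.9]
width: 30.1
grasp_force: 0.0
```

Emit:
servo_tool --pt "0 0 0 0 0.015 0 30" --pt "0 0 0 0 0.03 0 30" --pt "0 0 0 0 0.03 0 30"

```text
t: 8.15
ee_pos: [595.0, -31.7, 289.9]
orientation: [1.465, 2.779, 0.0]
ft_force: [0.7, 0.4, -0.4]
width: 30.0
grasp_force: 0.0
```

Run:
```python
from h import *
st()
```

```text
t 8.15 press [ 24.5 -50.2 289.9] F_press [ 0.83 -0.07 -0.37] w 30.0 q [-0.07  0.31  1.63 -0.    1.2  -0.67]
```

Emit:
servo_tool --pt "0 0 0 0 0.006 -0.003 30" --pt "0 0 0 0 0.012 -0.006 30" --pt "0 0 0 0 0.012 -0.006 30"

```text
t: 8.52
ee_pos: [596.8, -30.6, 291.1]
orientation: [1.466, 2.779, 0.0]
ft_force: [0.2, 0.6, -0.1]
width: 30.0
grasp_force: 0.0
```

Emit:
servo_tool --pt "0 0 0 0 0.006 -0.005 30" --pt "0 0 0 0 0.012 -0.012 30" --pt "0 0 0 0 0.012 -0.012 30"

```text
t: 8.9
ee_pos: [598.8, -29.2, 293.6]
orientation: [-1.466, -2.779, -0.0]
ft_force: [-0.7, -0.6, 0.2]
width: 29.8
grasp_force: 0.3
```

Run:
```python
from h import *
st()
```

```text
t 8.9 press [ 29.  -50.2 293.6] F_press [-0.91 -0.08  0.2 ] w 29.8 q [-0.07  0.31  1.62  0.    1.21 -0.67]
```

Emit:
servo_tool --pt "0 0 0 0 0.02 -0.024 30" --pt "0 0 0 0 0.06 -0.05 30" --pt "0 0 0 0 0.108 -0.07 30" --pt "0 0 0 0 0.16 -0.084 30" --pt "0 0 0 0 0.215 -0.092 30" --pt "0 0 0 0 0.215 -0.092 30"

```text
t: 9.65
ee_pos: [635.0, -4.3, 311.6]
orientation: [1.465, 2.779, 0.0]
ft_force: [-0.5, -0.4, -0.9]
width: 30.0
grasp_force: 0.1
```

Run:
```python
from h import *
st()
```

```text
t 9.65 press [ 73.  -50.1 311.6] F_press [-0.63 -0.1  -0.92] w 30.0 q [-0.03  0.35  1.52  0.    1.27 -0.63]
```

Emit:
servo_tool --pt "0 0 0 0 0.05 0.002 30" --pt "0 0 0 0 0.1 0.008 30" --pt "0 0 0 0 0.135 0.02 30" --pt "0 0 0 0 0.17 0.04 30" --pt "0 0 0 0 0.2 0.06 30" --pt "0 0 0 0 0.2 0.06 40" --pt "0 0 0 0 0.2 0.06 40"

```text
t: 10.52
ee_pos: [666.7, 17.4, 299.4]
orientation: [-1.465, -2.778, 0.001]
ft_force: [-0.4, 0.6, 0.7]
width: 39.6
grasp_force: 0.0
```

Run:
```python
from h import *
st()
```

```text
t 10.53 press [111.4 -50.1 299.4] F_press [0.03 0.76 0.73] w 39.6 q [ 0.01  0.42  1.46 -0.    1.27 -0.59]
```

Emit:
servo_tool --pt "0 0 0 0 0 -0.15 40" --pt "0 0 0 0 0 -0.28 40" --pt "0 0 0 -0.1 -0.2 -0.28 50" --pt "0 0 0 -0.2 -0.5 -0.28 60" --pt "0 0 0 -0.36 -0.75 -0.28 60" --pt "0 0 0 -0.36 -0.9 -0.28 60" --pt "0 0 0 -0.36 -0.9 -0.28 60"

```text
t: 11.4
ee_pos: [557.7, -144.8, 356.1]
orientation: [-1.47, -2.776, 0.0]
ft_force: [-0.3, 0.1, 0.1]
width: 60.1
grasp_force: 0.0
```

Run:
```python
from h import *
st();plan((-68.4,-122,161))
im,d=ctrl.get_image("top");cv2.imwrite("pics/t2.png",cv2.resize(im[120:250,260:420],None,fx=3.5,fy=3.5,interpolation=cv2.INTER_CUBIC)[:,:,::-1])
print(proj("top",[w((17,-50,294)),w((116,-50,282))]).round(1))
```

```text
t 11.4 press [ -70.1 -122.5  356.1] F_press [-0.25  0.25  0.08] w 60.1 q [-0.27  0.23  1.6  -0.    1.32 -0.87]
turn [-0.    -0.    -0.002] shift [0.0024 0.009  0.9755]
[[334.  151.1]
 [308.5 116.9]]
```

View pics/t2.png

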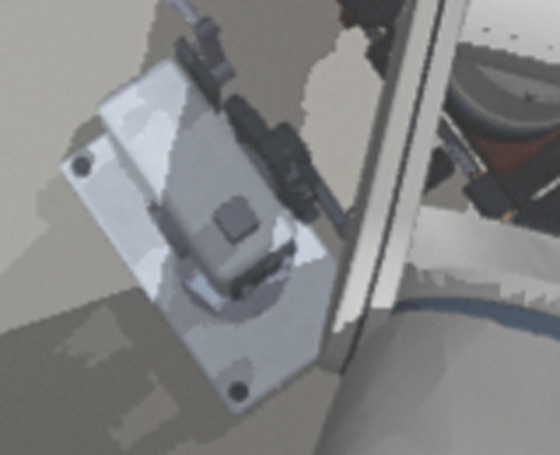

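The top crop shows the pawl thrown over to the back, with the rod and ball leaving at the upper edge (about (309,120)), as predicted for the rest. Now I'll grip the handle.

Emit:
servo_tool --pt "0 0 0 0.002 0.009 0.25 60" --pt "0 0 0 0.002 0.009 0.5 60" --pt "0 0 0 0.002 0.009 0.75 60" --pt "0 0 0 0.002 0.009 0.95 60" --pt "0 0 0 0.002 0.009 0.975 60" --pt "0 0 0 0.002 0.009 0.975 40" --pt "0 0 0 0.002 0.009 0.975 30" --pt "0 0 0 0.002 0.009 0.975 26"

```text
t: 12.45
ee_pos: [561.6, -142.3, 162.5]
orientation: [1.464, 2.776, 0.001]
ft_force: [0.7, -0.0, 0.7]
width: 33.3
grasp_force: 0.0
```

Run:
```python
from h import *
st()
```

```text
t 12.45 press [ -65.5 -122.6  162.5] F_press [ 0.58 -0.41  0.7 ] w 33.3 q [-0.27  0.43  1.78  0.    0.93 -0.87]
```

Emit:
servo_tool --pt "0 0 0 0 -0.013 0 30" --pt "0 0 0 0 -0.013 0 24" --pt "0 0 0 0 -0.013 0 10" --pt "0 0 0 0 -0.013 0 10" --pt "0 0 0 0 -0.013 0 10" --pt "0 0 0 0 -0.013 0 10"

```text
t: 13.2
ee_pos: [560.1, -142.7, 161.5]
orientation: [1.465, 2.776, 0.004]
ft_force: [5.3, 5.7, 0.5]
width: 21.3
grasp_force: 30.0
```

Run:
```python
from h import *
st()
```

```text
t 13.2 press [ -67.  -122.1  161.5] F_press [7.6  1.76 0.53] w 21.3 q [-0.27  0.43  1.78  0.    0.92 -0.87]
```

Emit:
servo_tool --pt "0 0 0 0 0.003 -0.02 10" --pt "0 0 0 0 0 -0.039 10" --pt "0 0 0 0 -0.002 -0.074 10" --pt "0 0 0 0 0 -0.109 10" --pt "0 0 0 0 0.005 -0.144 10" --pt "0 0 0 0 0.014 -0.177 10" --pt "0 0 0 0 0.026 -0.21 10" --pt "0 0 0 0 0.041 -0.242 10"

```text
t: 14.2
ee_pos: [565.1, -139.1, 208.2]
orientation: [-1.466, -2.778, 0.0]
ft_force: [7.8, -0.9, -13.6]
width: 21.3
grasp_force: 30.0
```

```bash
cat >> h.py <<'E'
def cr():
    st();o=ctrl.get_obs();p=pf(o["ee_pos"]);F=M.T@o["ft_force"]
    dx,dz=p[0]-1.2,p[2]+18.7-195;a=np.arctan2(dz,-dx);tg=np.array([np.sin(a),0,np.cos(a)]);ra=np.array([-np.cos(a),0,np.sin(a)])
    print("a",a.round(3),"r",np.hypot(dx,dz).round(1),"Ft",(-F@tg).round(1),"Fr",(F@ra).round(1))
E
python3 -c "
from h import *
cr()"
```

```text
t 14.2 press [ -60.8 -121.9  208.2] F_press [  5.89  -5.16 -13.64] w 21.3 q [-0.26  0.38  1.74 -0.    1.03 -0.86]
a 0.475 r 69.7 Ft 9.4 Fr -11.5
```

Emit:
servo_tool --pt "0 0 0 0 0.027 -0.024 10" --pt "0 0 0 0 0.047 -0.051 10" --pt "0 0 0 0 0.07 -0.076 10" --pt "0 0 0 0 0.096 -0.099 10" --pt "0 0 0 0 0.123 -0.118 10" --pt "0 0 0 0 0.153 -0.135 10" --pt "0 0 0 0 0.184 -0.149 10" --pt "0 0 0 0 0.184 -0.149 10"

```text
t: 15.2
ee_pos: [593.4, -120.0, 239.7]
orientation: [-1.464, -2.776, 0.007]
ft_force: [-7.6, -6.1, 7.3]
width: 21.4
grasp_force: 30.0
```

Run:
```python
from h import *
cr()
im,d=ctrl.get_image("side");np.save("s3.npy",im)
cv2.imwrite("pics/s3.png",cv2.convertScaleAbs(cv2.resize(im[185:255,300:360],None,fx=10,fy=8,interpolation=cv2.INTER_CUBIC),alpha=1.8)[:,:,::-1])
```

```text
t 15.2 press [ -26.7 -122.1  239.7] F_press [-9.72 -0.78  7.29] w 21.4 q [-0.22  0.38  1.66 -0.    1.11 -0.82]
a 1.157 r 69.3 Ft 6.0 Fr 10.6
```

View pics/s3.png

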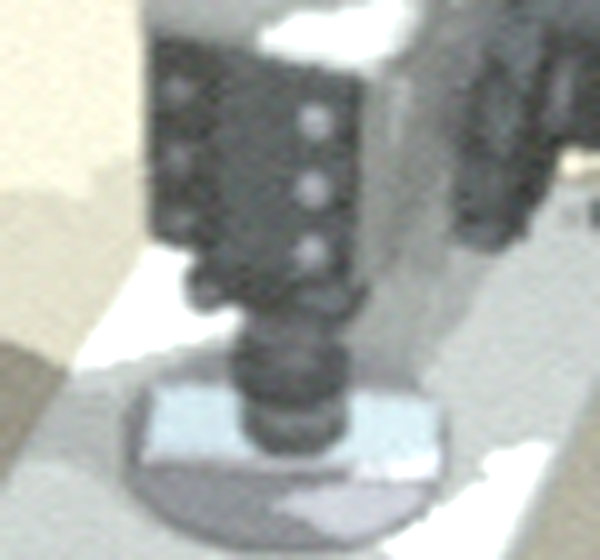

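The collar's lower edge is now about (319.5,223) to (334,225.6), some 5 px higher than before. About 12-20 mm of gap remains, so the stop should be near 1.8-2.1 rad.

Emit:
servo_tool --pt "0 0 0 0 0.015 -0.012 10" --pt "0 0 0 0 0.031 -0.018 10" --pt "0 0 0 0 0.048 -0.023 10" --pt "0 0 0 0 0.066 -0.026 10" --pt "0 0 0 0 0.084 -0.029 10" --pt "0 0 0 0 0.1 -0.03 10" --pt "0 0 0 0 0.118 -0.031 10" --pt "0 0 0 0 0.137 -0.031 10" --pt "0 0 0 0 0.137 -0.031 10"

```text
t: 16.38
ee_pos: [616.6, -104.1, 245.8]
orientation: [-1.465, -2.777, 0.005]
ft_force: [-5.2, -4.0, 4.6]
width: 21.1
grasp_force: 30.0
```

```bash
python3 -c "
from h import *
cr()"
```

```text
t 16.38 press [   1.4 -122.1  245.8] F_press [-6.5  -0.37  4.61] w 21.1 q [-0.18  0.4   1.61 -0.    1.14 -0.78]
a 1.574 r 69.5 Ft 6.5 Fr 4.6
```

Emit:
servo_tool --pt "0 0 0 0 0.009 0 10" --pt "0 0 0 0 0.018 0.001 10" --pt "0 0 0 0 0.028 0.002 10" --pt "0 0 0 0 0.035 0.003 10" --pt "0 0 0 0 0.035 0.003 10"

```text
t: 17.0
ee_pos: [622.4, -100.2, 245.5]
orientation: [-1.465, -2.777, 0.005]
ft_force: [-6.0, -3.8, 6.5]
width: 21.3
grasp_force: 30.0
```

```bash
python3 -c "
from h import *
cr()"
```

```text
t 17.0 press [   8.4 -122.1  245.5] F_press [-7.1   0.25  6.46] w 21.3 q [-0.18  0.41  1.6  -0.    1.14 -0.78]
a 1.675 r 69.5 Ft 7.7 Fr 5.7
```

Emit:
servo_tool --pt "0 0 0 0 0.008 0 10" --pt "0 0 0 0 0.015 0 10" --pt "0 0 0 0 0.015 0 10"

```text
t: 17.38
ee_pos: [624.6, -98.5, 245.2]
orientation: [-1.465, -2.777, 0.006]
ft_force: [-6.9, -5.0, 4.9]
width: 21.5
grasp_force: 30.0
```

```bash
python3 -c "
from h import *
cr()"
```

```text
t 17.38 press [  11.2 -122.1  245.2] F_press [-8.55 -0.21  4.88] w 21.5 q [-0.17  0.41  1.59 -0.    1.14 -0.77]
a 1.715 r 69.6 Ft 9.2 Fr 3.6
```

Emit:
servo_tool --pt "0 0 0 0 0.006 0.001 10" --pt "0 0 0 0 0.011 0.002 10" --pt "0 0 0 0 0.011 0.002 10" --pt "0 0 0 0 0.011 0.002 10"

```text
t: 17.88
ee_pos: [626.5, -97.3, 244.8]
orientation: [-1.465, -2.777, 0.005]
ft_force: [-5.5, -4.1, 4.7]
width: 21.5
grasp_force: 30.0
```

```bash
python3 -c "
from h import *
cr()"
```

```text
t 17.88 press [  13.5 -122.1  244.8] F_press [-6.82 -0.28  4.66] w 21.5 q [-0.17  0.41  1.59 -0.    1.14 -0.77]
a 1.748 r 69.6 Ft 7.5 Fr 3.4
```

Emit:
servo_tool --pt "0 0 0 0 0.007 0.0015 10" --pt "0 0 0 0 0.0145 0.003 10" --pt "0 0 0 0 0.0145 0.003 10" --pt "0 0 0 0 0.0145 0.003 10"

```text
t: 18.38
ee_pos: [629.0, -95.6, 244.2]
orientation: [-1.465, -2.777, 0.005]
ft_force: [-5.5, -4.6, 5.3]
width: 21.4
grasp_force: 30.0
```

```bash
python3 -c "
from h import *
cr()"
```

```text
t 18.38 press [  16.5 -122.1  244.2] F_press [-7.12 -0.65  5.27] w 21.4 q [-0.17  0.42  1.58 -0.    1.14 -0.77]
a 1.792 r 69.6 Ft 8.1 Fr 3.6
```

Emit:
servo_tool --pt "0 0 0 0 0.007 0.002 10" --pt "0 0 0 0 0.0145 0.0038 10" --pt "0 0 0 0 0.0145 0.0038 10" --pt "0 0 0 0 0.0145 0.0038 10"

```text
t: 18.88
ee_pos: [631.5, -93.9, 243.6]
orientation: [-1.465, -2.777, 0.005]
ft_force: [-6.0, -4.5, 4.5]
width: 21.5
grasp_force: 30.0
```

```bash
python3 -c "
from h import *
cr()"
```

```text
t 18.88 press [  19.5 -122.1  243.6] F_press [-7.5  -0.29  4.51] w 21.5 q [-0.17  0.42  1.58 -0.    1.14 -0.76]
a 1.836 r 69.7 Ft 8.4 Fr 2.4
```

Emit:
servo_tool --pt "0 0 0 0 0.007 0.002 10" --pt "0 0 0 0 0.0143 0.0046 10" --pt "0 0 0 0 0.0143 0.0046 10" --pt "0 0 0 0 0.0143 0.0046 10"

```text
t: 19.38
ee_pos: [633.9, -92.2, 242.7]
orientation: [-1.465, -2.777, 0.005]
ft_force: [-5.8, -4.1, 5.4]
width: 21.3
grasp_force: 30.0
```

```bash
python3 -c "
from h import *
cr()"
```

```text
t 19.38 press [  22.4 -122.1  242.7] F_press [-7.16 -0.12  5.37] w 21.3 q [-0.16  0.43  1.57 -0.    1.14 -0.76]
a 1.88 r 69.7 Ft 8.5 Fr 2.9
```

Emit:
servo_tool --pt "0 0 0 0 0.007 0.0025 10" --pt "0 0 0 0 0.014 0.0052 10" --pt "0 0 0 0 0.014 0.0052 10" --pt "0 0 0 0 0.014 0.0052 10"

```text
t: 19.88
ee_pos: [636.3, -90.6, 241.7]
orientation: [-1.465, -2.777, 0.004]
ft_force: [-5.1, -3.2, 5.2]
width: 21.5
grasp_force: 30.0
```

```bash
python3 -c "
from h import *
cr()"
```

```text
t 19.88 press [  25.3 -122.1  241.7] F_press [-6.    0.18  5.16] w 21.5 q [-0.16  0.43  1.57 -0.    1.14 -0.76]
a 1.924 r 69.7 Ft 7.4 Fr 2.8
```

Emit:
servo_tool --pt "0 0 0 0 0.007 0.003 10" --pt "0 0 0 0 0.0138 0.0058 10" --pt "0 0 0 0 0.0138 0.0058 10" --pt "0 0 0 0 0.0138 0.0058 10"

```text
t: 20.38
ee_pos: [638.7, -89.0, 240.6]
orientation: [-1.465, -2.777, 0.004]
ft_force: [-4.8, -3.7, 6.0]
width: 21.1
grasp_force: 30.0
```

```bash
python3 -c "
from h import *
cr()"
```

```text
t 20.38 press [  28.2 -122.1  240.6] F_press [-6.05 -0.3   6.01] w 21.1 q [-0.16  0.43  1.57 -0.    1.14 -0.75]
a 1.968 r 69.7 Ft 7.9 Fr 3.2
```

Emit:
servo_tool --pt "0 0 0 0 0.007 0.003 10" --pt "0 0 0 0 0.0136 0.0064 10" --pt "0 0 0 0 0.0136 0.0064 10" --pt "0 0 0 0 0.0136 0.0064 10"

```text
t: 20.88
ee_pos: [639.3, -88.6, 240.1]
orientation: [-1.465, -2.776, 0.009]
ft_force: [-13.1, -7.2, 14.4]
width: 21.3
grasp_force: 30.0
```

```bash
python3 -c "
from h import *
cr()"
```

```text
t 20.88 press [  28.9 -122.1  240.1] F_press [-14.84   1.48  14.44] w 21.3 q [-0.15  0.44  1.56 -0.    1.15 -0.75]
a 1.981 r 69.6 Ft 19.4 Fr 7.3
```

The collar has been felt bearing: tangential force jumped from about 8 N to 19 N with no further motion. I'll ease off, release and lift.

Emit:
servo_tool --pt "0 0 0 0 0 0 10" --pt "0 0 0 0 -0.005 -0.003 10" --pt "0 0 0 0 -0.009 -0.005 10" --pt "0 0 0 0 -0.009 -0.005 30" --pt "0 0 0 0 -0.009 -0.005 50" --pt "0 0 0 0 -0.009 -0.005 60" --pt "0 0 0 0 -0.009 -0.2 60" --pt "0 0 0 0 -0.009 -0.45 60" --pt "0 0 0 0 -0.009 -0.62 60" --pt "0 0 0 0 -0.009 -0.62 60"

```text
t: 22.12
ee_pos: [642.2, -87.3, 365.7]
orientation: [1.463, 2.774, 0.003]
ft_force: [-0.4, -0.3, -1.2]
width: 59.9
grasp_force: 0.0
```

Run:
```python
from h import *
st();plan((123,-50,325))
```

```text
t 22.12 press [  32.1 -122.7  365.7] F_press [-0.44 -0.01 -1.22] w 59.9 q [-0.15  0.33  1.43  0.    1.37 -0.75]
turn [0.003 0.003 0.   ] shift [0.3639 0.4541 0.2042]
```

Emit:
servo_tool --pt "0 0 0 0.05 0.25 0 30" --pt "0 0 0 0.2 0.45 0 0" --pt "0 0 0 0.364 0.585 0 0" --pt "0 0 0 0.364 0.585 0 0" --pt "0 0 0 0.364 0.585 0.2 0" --pt "0 0 0 0.364 0.585 0.4 0" --pt "0 0 0 0.364 0.585 0.43 0" --pt "0 0 0 0.364 0.585 0.43 0"

```text
t: 23.12
ee_pos: [696.3, 38.2, 276.6]
orientation: [-1.466, -2.778, 0.001]
ft_force: [1.7, -0.5, 0.0]
width: 0.9
grasp_force: 0.0
```

Run:
```python
from h import *
st();plan((138,-50,277))
```

```text
t 23.12 press [147.5 -49.6 276.6] F_press [ 1.13 -1.42  0.02] w 0.9 q [ 0.04  0.48  1.41 -0.    1.25 -0.56]
turn [-0. -0. -0.] shift [-0.002  -0.0475 -0.0021]
```

Emit:
servo_tool --pt "0 0 0 0 -0.045 -0.003 0" --pt "0 0 0 0 -0.07 -0.035 0" --pt "0 0 0 0 -0.096 -0.065 0" --pt "0 0 0 0 -0.137 -0.1 0" --pt "0 0 0 0 -0.184 -0.128 0" --pt "0 0 0 0 -0.235 -0.147 0" --pt "0 0 0 0 -0.265 -0.152 0" --pt "0 0 0 0 -0.265 -0.152 0"

```text
t: 24.12
ee_pos: [656.3, 10.5, 313.7]
orientation: [1.46, 2.769, 0.014]
ft_force: [4.9, 7.1, 19.3]
width: 0.2
grasp_force: 9.6
```

Run:
```python
from h import *
st()
```

```text
t 24.12 press [ 98.9 -49.9 313.7] F_press [ 8.02  3.08 19.34] w 0.2 q [-0.    0.38  1.48  0.    1.27 -0.6 ]
```

Emit:
servo_tool --pt "0 0 0 0 0 -0.06 0" --pt "0 0 0 0 0.0 -0.15 0" --pt "0 0 0 0 0.3 -0.3 0" --pt "0 0 0 0 0.5 -0.3 0" --pt "0 0 0 0 0.5 -0.3 0" --pt "0 0 0 0 0.5 -0.3 0"

```text
t: 24.88
ee_pos: [734.2, 64.9, 366.4]
orientation: [-1.465, -2.777, 0.002]
ft_force: [-1.2, -0.9, -1.1]
width: 0.1
grasp_force: 0.0
```

Run:
```python
from h import *
st()
im,d=ctrl.get_image("top");im2,d2=ctrl.get_image("side")
a=cv2.resize(im[105:205,270:400],(520,400),interpolation=cv2.INTER_CUBIC);b=cv2.resize(im2[130:230,320:390],(280,400),interpolation=cv2.INTER_CUBIC)
cv2.imwrite("pics/t4.png",cv2.convertScaleAbs(np.hstack([a,b]),alpha=1.4)[:,:,::-1])
for th in(0,.1,.6,1.2,1.85):
    g=np.radians(136.3)-th;X=w((62+62*np.cos(g),-50,251+62*np.sin(g)));print(th,((proj("top",X)-[270,105])*4).round(),((proj("side",X)-[320,132])*4).round())
```

```text
t 24.88 press [193.9 -48.9 366.4] F_press [-1.49 -0.07 -1.1 ] w 0.1 q [ 0.07  0.49  1.2  -0.    1.46 -0.53]
0 [[256. 184.]] [[153. 113.]]
0.1 [[251. 176.]] [[156. 102.]]
0.6 [[223. 129.]] [[171.  55.]]
1.2 [[184.  77.]] [[188.  23.]]
1.85 [[155.  48.]] [[197.  31.]]
```

View pics/t4.png

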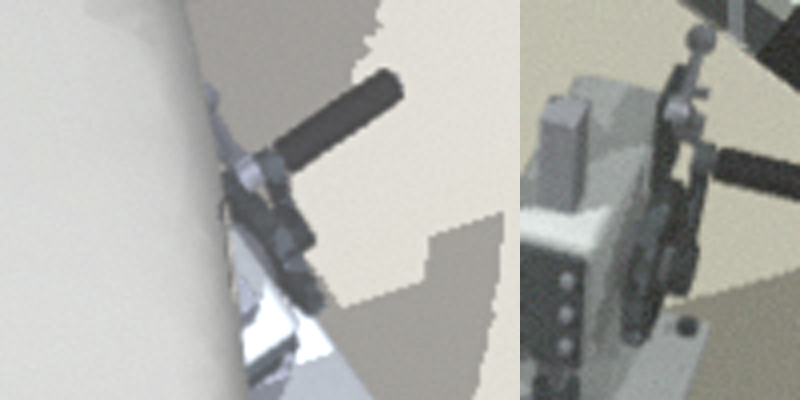

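The crop shows the ball at side (365,140), which fits a pawl angle of about 0.9. The pawl is past the top and sinking towards the wheel, so I'll wait and check.

Emit:
servo_tool --pt "0 0 0 0 0.2 0 0" --pt "0 0 0 0 0.2 0 0" --pt "0 0 0 0 0.2 0 0" --pt "0 0 0 0 0.2 0 0" --pt "0 0 0 0 0.2 0 0" --pt "0 0 0 0 0.2 0 0" --pt "0 0 0 0 0.2 0 0" --pt "0 0 0 0 0.2 0 0" --pt "0 0 0 0 0.2 0 0" --pt "0 0 0 0 0.2 0 0"

```text
t: 26.22
ee_pos: [768.0, 88.1, 366.8]
orientation: [-1.466, -2.779, 0.0]
ft_force: [0.6, 0.9, 0.4]
width: 0.1
grasp_force: 0.0
```

Run:
```python
from h import *
st()
im,d=ctrl.get_image("top");im2,d2=ctrl.get_image("side")
a=cv2.resize(im2[185:255,300:370],(400,400),interpolation=cv2.INTER_CUBIC);b=cv2.resize(im2[130:230,320:390],(280,400),interpolation=cv2.INTER_CUBIC)
cv2.imwrite("pics/t5.png",cv2.convertScaleAbs(np.hstack([a,b]),alpha=1.4)[:,:,::-1])
```

```text
t 26.23 press [234.9 -48.9 366.8] F_press [1.   0.36 0.43] w 0.1 q [ 0.1   0.55  1.1  -0.    1.49 -0.5 ]
```

View pics/t5.png

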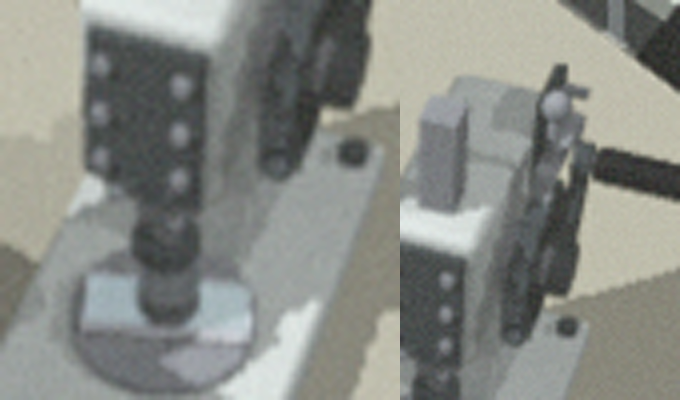

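The ball is at side (359,156), which matches a pawl angle of about 0.08, so it lies on the wheel. The collar is up against the head and the arm is clear. Handing in.

Emit:
servo_tool --pt "0 0 0 0 0 0 0" --pt "0 0 0 0 0 0 0" --pt "0 0 0 0 0 0 0" --pt "0 0 0 0 0 0 0" --pt "0 0 0 0 0 0 0" --pt "0 0 0 0 0 0 0"

```text
t: 27.08
ee_pos: [768.0, 88.0, 366.9]
orientation: [1.466, 2.779, 0.0]
ft_force: [0.2, 0.2, 0.1]
width: 0.4
grasp_force: 0.0
```

```bash
python3 -c "
from workcell import ctrl
print(ctrl.close_job())"
```

```text
the job is handed in; nothing more can be done
None
```

The job is handed in at about 27 s with no verdict returned: the press is released, the collar was felt bearing on the head (about 11 N over turning force), and the last picture shows the pawl back on the wheel; flipping the pawl back, the closed fingers pressed down on it with about 19 N, and I did not re-measure the mount or the other bench things at the end.

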